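# Index the bench rotary table and lock it

## Robot

A 6-joint arm with a two-finger parallel gripper is mounted at the origin on the work surface. World frame = base frame: x ahead of the robot, y to its left, z up, the work surface at z = 0. Lengths are in m, angles in rad, forces in N, time in s.
With the tool pointing down it reaches from about 0.35 to 1 m from the base axis. Payload 7.1 kg.
Tool frame: the origin (TCP) lies between the finger pads; the fingertips stand 22 mm ahead of it and the grasp point (between the pads) lies 3 mm ahead of it; z points along the fingers, y is the line along which they close (so a half turn about z gives the same grasp; the last joint's range is limited). The gripper opens to 85 mm and grips with 20 to 120 N. Pads are 22 mm wide; open, the fingers measure 114 mm over their backs; the gripper's body (76 mm by 85 mm) begins 54 mm behind the grasp point. The pads swing forward as they close: fully open they stand 13 mm farther back than shut.
Start: joints at [1.147, 0.423, 1.63, -0, 1.089, -0.019], TCP at [0.246, 0.574, 0.253] pointing down, gripper open.
Joint ranges: [-3, 3], [-0.9, 2.11], [0.09, 2.58], [-1.31, 4.45], [0.11, 2.69], [-2.54, 2.54]. Speed limits (rad/s): [2.39, 2.39, 3.01, 3.14, 3.14, 3.14].

## Interface

Orientations are given as a rotation vector (axis times angle).
In Python, from rig import manip gives the robot as it stands. The module is installed in compiled form; this text tells all that it offers. Calls block until the motion is done:
- manip.move_to(position, orientation): joint-space move of the TCP to a pose.
- manip.servo_line(position, orientation=None, rate=0.15): straight line of the TCP; orientation=None keeps the orientation; rate is the mean speed in m/s.
- manip.set_joints(angles): joint-space move.
- manip.command_gripper(opening, f_grip=None): finger opening in m; f_grip is the grip in N (None keeps the last); returns when the fingers have stopped.
- manip.hold(seconds).
- manip.solve_ik(position, orientation): joint angles nearest the present ones, or None.
- manip.camera(name): name is "side" or "top"; returns a dict with "image" (384x512x3 uint8, red, green, blue), "fx", "fy", "cx", "cy" (pixels), "cam_to_world" (4x4, takes a point from camera to world coordinates). Camera axes: x right, y down, z forward; pixel columns grow to the right and rows downward; lengths in m; the calibration is good to about 2 mm. A picture is of the moment at which its call begins. There is no depth.
A pose or a line that the arm cannot do raises manip.IKError and nothing moves.
- manip.sign_off(): hands the job in; it is judged then, once.
Readings, each from a call of its own:
- manip.get_time(): time.
- manip.get_joint_positions(): joint angles.
- manip.get_joint_vel(): joint speeds.
- manip.get_tau(): joint torques, N m.
- manip.get_position(): TCP position.
- manip.get_ee_rot(): TCP orientation.
- manip.get_contact_force(): force on the tool from outside, world axes, zero at the start.
- manip.get_torque(): the same for the moment, N m.
- manip.get_width(): finger opening in m.
- manip.get_grip_force(): force on a finger pad.
Only numpy, scipy, OpenCV 4.12 (cv2) and the standard library are available. Lean on these libraries where they do the work, as an engineer would, in place of code of your own. Each camera call takes 0.05 s, during which the arm holds its last target. There are 200 camera calls.

## Task

Push the spokes of the bench indexing table round with a fingertip until the orange knob stands right over the green mark on the dial, and only then push the red lock lever round until it rests against its brass stop pin. The knob must still be on the mark at the end. Do not pick anything up: leave the steel plug sitting in its nest on the hub, and leave the loose things round about where they are.

Things in the scene. Friction and masses are not known exactly. Their poses are not given: they have to be found in the camera images.
- base: The indexing table's grey cast base, fixed to the bench: a disc 276 mm across and 30 mm high, with a rectangular tongue (x -70 to 130 mm, y -205 to -80 mm in the base frame, also 30 mm high) that carries the lock lever. Origin on the bench under the disc's centre, which is the wheel's upright axis; z up; the lock lever is on its -y side.
- wheel (a joint): Turn of the four-spoke wheel about the upright axis through base's origin, rad, counterclockwise from above positive; 0 when the orange knob lies along the base's +x. Turns freely both ways, no detent, no stop within reach; stays where it is left (friction about 0.15 N m: 2 N at 70 mm). The lock lever does not physically stiffen it. Hub radius 34 mm, 88 mm high.
- knob (a point): Centre of the orange ball knob, 24 mm across, 98 mm from the wheel axis, 72 mm above the bench, at the end of one of four level round steel spokes, 12 mm thick, 90 degrees apart, centreline 72 mm above the bench. The other three end in like black knobs. Below the spokes is free space down to the dial (36 mm above the bench). Any spoke may be pushed.
- mark (a point): Middle of the green mark on the aluminium dial, at the same 98 mm from the wheel axis, 36 mm above the bench, right below the place where the orange knob must come. The mark is a green radial strip 20 mm wide, from 80 to 132 mm from the axis, so it sticks out beyond the knob as seen from above. It is fixed during a run.
- nest (a point): Centre of the nest floor on the hub: on the wheel axis, 80 mm above the bench; turns with the wheel. The nest is a round recess 54 mm across and 8 mm deep.
- plug: Loose turned steel plug sitting in the nest: flange 50 mm across and 10 mm high, boss 28 mm across, 24 mm high in all (top 104 mm above the bench), about 0.2 kg. Origin at the centre of its underside. It rides round with the wheel and is to be left there.
- lock (a joint): Turn of the red lock lever, rad: 0 when it points along the base's -y (outwards), growing clockwise from above to 1.4 at its stop, where it lies against the brass pin and points nearly along the base's -x (towards the robot). It starts between 0 and 0.45 and stays where it is left (friction about 0.12 N m).
- lock_pivot (a point): On the lock lever's upright axis (base frame x 20, y -170 mm), 72 mm above the bench. The pivot post and hub are 36 mm across at most and 86 mm high. The brass stop pin, 12 mm thick and 85 mm high, stands 46 mm from the axis on the wheel's side of the lever's end position.
- lock_tip (a point): Centre of the red ball, 24 mm across, at the end of the lock lever, 95 mm from its axis and 72 mm above the bench; the lever is a level red round bar 12 mm thick with free space below it down to the tongue (30 mm).
- bush: Loose brass bush, 26 mm across, 18 mm high, standing on the base's tongue beside the lever. Origin under its centre. Bystander.
- bar1: Loose dark square steel bar, 18 x 200 x 18 mm (x, y, z), lying beyond the table. Origin under its centre. Bystander.
- oil: Yellow oil bottle with red cap, 48 mm across, 100 mm high. Origin under its centre. Bystander.
- jar: Small glass jar with steel cap, 52 mm across, 60 mm high. Origin under its centre. Bystander.
- driver: Screwdriver with blue handle, 180 mm long, lying along its x, handle to -x. Bystander.
- vblock: Steel V-block 50 x 40 mm, 41 mm high. Origin under its centre. Bystander.
Not all that is in view belongs to the job. Leave any black or brown look-alike of the plug alone.

How it is judged:
On the way, in this order (a step that is already met when the one before it is completed fails the run):
1. the orange knob stands over the green mark, at rest (horizontal distance between knob and mark below 0.009 m and velocity of joint wheel between -0.05 and 0.05 rad/s), for 0.3 s.
2. the lock lever is against its stop pin (value of joint lock above 1.3 rad), for 0.2 s.
At the end, for the whole second after the job is handed in: The orange knob's centre is within 9 mm, seen from above, of the middle of the green mark; the lock lever is within 0.1 rad of its stop; wheel and lever are at rest; the plug sits in its nest (within 5 mm of centre, upright, not raised); no bystander has moved 15 mm or more (all of step 1 and value of joint lock above 1.3 rad and horizontal distance between plug and nest below 0.005 m and angle between plug's own z axis and vertical below 0.1 rad and z of plug in the frame of nest below 0.004 m and velocity of joint lock between -0.05 and 0.05 rad/s and distance of each of bush, bar1, oil, jar, driver, vblock from where it was at the start of the episode below 0.015 m); the robot touches nothing.
It fails at once if the lock lever is pushed across (beyond 0.9 rad) while the orange knob is off the mark (more than 20 mm) (value of joint lock above 0.9 rad and horizontal distance between knob and mark above 0.02 m).
It fails at once if the plug is lifted, tipped or taken out of its nest (z of plug in the frame of nest above 0.006 m or horizontal distance between plug and nest above 0.008 m or angle between plug's own z axis and vertical above 0.2 rad).
It fails at once if a bystander is knocked, carried or lifted (moved more than 15 mm) (distance of any of bush, bar1, oil, jar, driver, vblock from where it was at the start of the episode above 0.015 m).
It also fails if it takes over 58 s, if anything falls off the work surface, if the arm or the gripper's body presses on something with over 40 N, if the wrist force passes 120 N, or if a joint passes its speed limit or range.

## Working session

There is one attempt and no reset: what is moved stays moved. The work goes in short steps, each a Python script; the robot and the scene stay as the last script left them, time stands still between calls to the robot, and variables do not carry over. Pictures are saved under pics/ and viewed, at most 10 in all, crops included, and the job is handed in when it is done.

```bash
mkdir -p pics
cat > h.py <<'E'
import numpy as np, cv2
from rig import manip
def snap(n,f=None):
    c=manip.camera(n)
    if f: cv2.imwrite('pics/'+f,cv2.cvtColor(c['image'],cv2.COLOR_RGB2BGR))
    return c
def ray(c,u,v):
    T=np.array(c['cam_to_world']);d=T[:3,:3]@np.array([(u-c['cx'])/c['fx'],(v-c['cy'])/c['fy'],1]);return T[:3,3],d
def onz(c,u,v,z):
    o,d=ray(c,u,v);return o+d*(z-o[2])/d[2]
def blobs(c,lo,hi,amin=15):
    m=cv2.inRange(cv2.cvtColor(c['image'],cv2.COLOR_RGB2HSV),np.array(lo),np.array(hi))
    n,l,s,ce=cv2.connectedComponentsWithStats(m)
    return [(ce[i].round(1),s[i].tolist()) for i in range(1,n) if s[i,4]>=amin]
E
python3 - <<'E'
from h import *
for n in('top','side'):
    c=snap(n,n+'0.png');print(n,c['fx'],np.array(c['cam_to_world']).round(3).tolist())
    for k,lo,hi in(('orange',(8,150,120),(20,255,255)),('green',(45,90,60),(85,255,255)),('red',(0,150,80),(6,255,255)),('yellow',(22,130,100),(35,255,255))):print(k,blobs(c,lo,hi))
print(manip.get_time(),manip.get_ee_rot())
E
```

```text
top 409.2725961501939 [[-0.024, -0.99, 0.138, 0.375], [-1.0, 0.025, 0.004, -0.037], [-0.007, -0.138, -0.99, 1.375], [0.0, 0.0, 0.0, 1.0]]
orange [(array([399. ,  81.7]), [395, 81, 12, 4, 17]), (array([387.1,  83.7]), [381, 82, 13, 5, 40]), (array([467.5,  95.1]), [466, 87, 4, 17, 21]), (array([287.9,  90.5]), [285, 88, 6, 6, 23]), (array([304.4,  93. ]), [299, 88, 12, 11, 50]), (array([384.6,  94. ]), [382, 89, 9, 12, 38]), (array([396.2,  93.6]), [391, 89, 10, 9, 39]), (array([294.6,  96. ]), [292, 94, 6, 6, 25]), (array([392.1, 100.8]), [389, 97, 7, 9, 21]), (array([392. , 119.6]), [380, 100, 24, 34, 228]), (array([381. , 108.7]), [376, 102, 11, 17, 32]), (array([469., 112.]), [468, 105, 3, 15, 20]), (array([349.5, 107.4]), [345, 106, 10, 5, 20]), (array([359.1, 109.8]), [357, 106, 6, 11, 22]), (array([365.5, 111. ]), [363, 106, 7, 14, 26]), (array([338.9, 109.3]), [336, 108, 8, 5, 16]), (array([346.1, 113.6]), [342, 111, 11, 8, 24]), (array([371.4, 115.6]), [368, 112, 7, 9, 22]), (array([453.1, 116.9]), [449, 113, 9, 9, 63]), (array([350. , 122.1]), [346, 116, 9, 16, 31]), (array(
[... 6454 characters left out ...]
-0.473, 0.507, -0.572], [0.003, -0.734, -0.679, 0.803], [0.0, 0.0, 0.0, 1.0]]
orange [(array([274.3, 172.6]), [272, 170, 6, 6, 23])]
green [(array([405.8, 194. ]), [382, 173, 50, 43, 1165]), (array([199.7, 205.5]), [194, 203, 14, 7, 54]), (array([497.6, 308.5]), [476, 291, 36, 39, 798]), (array([470.5, 354.2]), [430, 324, 82, 60, 2305]), (array([466.3, 378.1]), [455, 370, 29, 14, 232])]
red [(array([140.4, 129. ]), [137, 126, 8, 7, 48]), (array([330.4, 200. ]), [310, 194, 35, 13, 142])]
yellow [(array([140.4, 138.6]), [136, 135, 11, 8, 40]), (array([379.4, 174.6]), [363, 156, 31, 36, 226]), (array([355.4, 169. ]), [351, 164, 13, 11, 36])]
0.1 [-6.31436495e-01 -3.07718595e+00  2.13863019e-03]
```

View pics/top0.png

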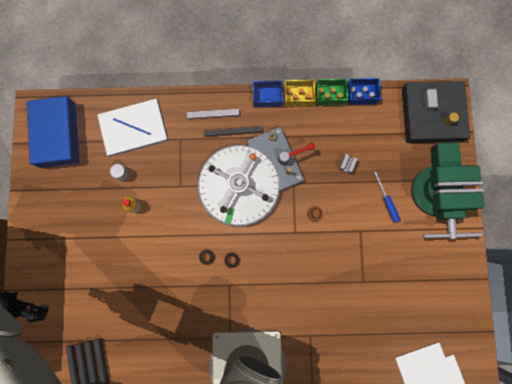

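View pics/side0.png

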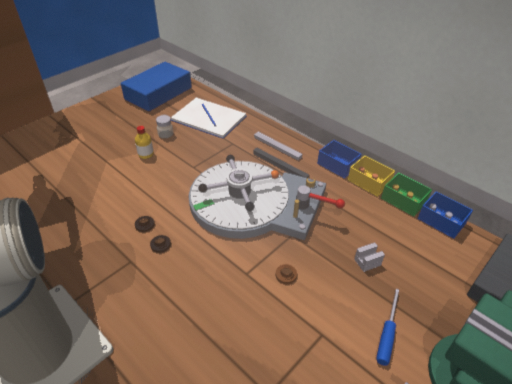

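Top view: dial centre is about (238,184), orange knob (252,156) and green mark (229,215). The lever pivot is about (284,158) and the red ball (311,147). Side view: knob is at (274,173), mark (200,205) and red ball (340,203). The green bins and vise, the red bottle cap and the brown rings are not part of the job.

```bash
cat >> h.py <<'E'
def tri(c1,p1,c2,p2):
    o1,d1=ray(c1,*p1);o2,d2=ray(c2,*p2)
    s=np.linalg.lstsq(np.c_[d1,-d2],o2-o1,rcond=None)[0];a=o1+s[0]*d1;b=o2+s[1]*d2
    return (a+b)/2,np.linalg.norm(a-b)
def comp(c,lo,hi,near,r=45,amin=8):
    "all mask pixels within r of near -> largest blob centroid"
    b=[x for x in blobs(c,lo,hi,amin) if np.hypot(*(x[0]-near))<r]
    return max(b,key=lambda x:x[1][4]) if b else None
OR=((6,170,150),(16,255,255));GR=((45,90,60),(85,255,255));RD=((0,150,60),(6,255,255))
def dial(c,near,z=.036,r=90):
    hsv=cv2.cvtColor(c['image'],cv2.COLOR_RGB2HSV)
    m=cv2.inRange(hsv,np.array((0,0,150)),np.array((180,60,255)))
    g=np.zeros_like(m);cv2.circle(g,near,r,255,-1);m&=g
    m=cv2.morphologyEx(m,cv2.MORPH_CLOSE,np.ones((3,3)))
    k=max(cv2.findContours(m,cv2.RETR_EXTERNAL,cv2.CHAIN_APPROX_NONE)[0],key=cv2.contourArea)
    P=np.array([onz(c,u,v,z)[:2] for u,v in cv2.convexHull(k)[:,0]],np.float32)
    return cv2.minEnclosingCircle(P), cv2.fitEllipse(P)
E
python3 - <<'E'
from h import *
t=manip.camera('top');s=manip.camera('side')
print(dial(t,(238,184),r=48),dial(s,(240,195),r=60))
for k,C,pt,ps,z in(('or',OR,(252,156),(274,173),.072),('gr',GR,(229,215),(200,205),.036),('rd',RD,(305,149),(330,200),.072)):
    a=comp(t,*C,pt,15);b=comp(s,*C,ps,15);print(k,a,b)
    if a and b:print(onz(t,*a[0],z).round(4),onz(s,*b[0],z).round(4),tri(t,a[0],s,b[0]))
a=cv2.resize(t['image'][115:235,185:335],None,fx=5,fy=5,interpolation=cv2.INTER_CUBIC);cv2.imwrite('pics/t1.png',a[:,:,::-1])
a=cv2.resize(s['image'][140:260,180:360],None,fx=4.4,fy=4.4,interpolation=cv2.INTER_CUBIC);cv2.imwrite('pics/s1.png',a[:,:,::-1])
E
```

```text
(((0.5815128087997437, 0.009829111397266388), 0.13766631484031677), ((0.5839077234268188, 0.012412370182573795), (0.2655194401741028, 0.26967695355415344), 9.304693222045898)) (((0.5870639681816101, 0.0053352671675384045), 0.14416129887104034), ((0.58558189868927, 0.011678196489810944), (0.26417139172554016, 0.2786356806755066), 5.140807628631592))
or (array([252.3, 156.2]), [250, 154, 5, 5, 19]) None
gr (array([229.2, 215.5]), [225, 208, 9, 15, 70]) (array([199.8, 205.6]), [194, 203, 14, 7, 52])
[0.4813 0.0454 0.036 ] [0.4752 0.0497 0.036 ] (array([0.47823188, 0.04751624, 0.03620106]), np.float64(0.00746030212414505))
rd (array([303.1, 148.9]), [290, 143, 25, 13, 109]) (array([330.4, 200. ]), [310, 194, 35, 13, 140])
[ 0.6896 -0.2011  0.072 ] [ 0.6949 -0.2001  0.072 ] (array([ 0.68947634, -0.20156216,  0.07649958]), np.float64(0.0027303708409053802))
```

View pics/t1.png

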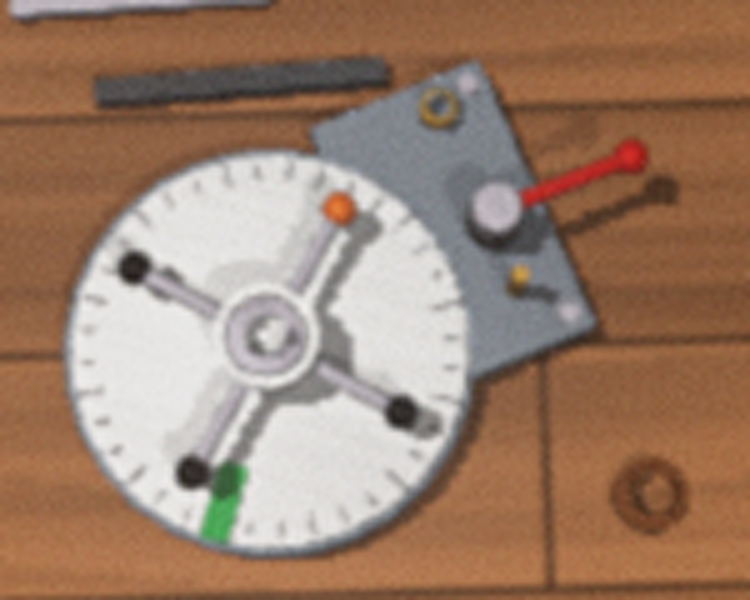

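View pics/s1.png

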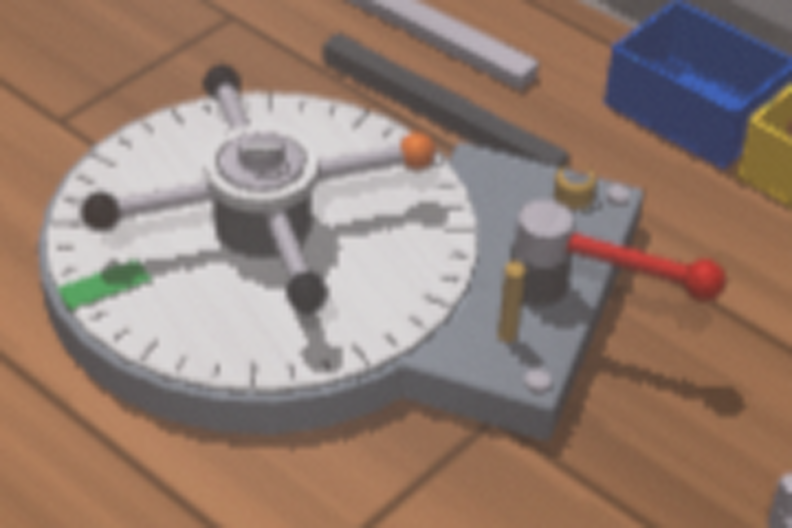

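The crops confirm it. In top-view pixels:
- **Wheel:** orange knob (253,157), black knobs (224,210), (212,169) and (266,197).
- **Lock:** lever hub (284,156), red ball (311,146), stop pin (289,170) and bush (272.5,136.5).
- **Mark:** green strip about (228,220) to (232,209).

The brown ring at (315,213) is a look-alike to leave alone.

```bash
cat >> h.py <<'E'
def green_top(c):
    hsv=cv2.cvtColor(c['image'],cv2.COLOR_RGB2HSV)[195:235,205:255]
    v,u=np.nonzero(cv2.inRange(hsv,np.array((40,70,20)),np.array((88,255,255))))
    return np.array([onz(c,a+205,b+195,.036)[:2] for a,b in zip(u,v)])
E
python3 - <<'E'
from h import *
t=manip.camera('top');s=manip.camera('side')
T=lambda x,y,z:onz(t,185+(x+.5)/5-.5,115+(y+.5)/5-.5,z)[:2]
S=lambda x,y,z:onz(s,180+(x+.5)/4.4-.5,140+(y+.5)/4.4-.5,z)[:2]
for n,F,kn,piv,pin,bush,tip in(('T',T,[(340,210),(193,474),(134,268),(403,411)],(496,207),(520,270),(439,107),(631,156)),('S',S,[(418,150),(101,211),(222,81),(307,293)],(546,215),(515,266),(576,176),(706,279))):
    K=np.array([F(*k,.072) for k in kn]);A=K.mean(0);print(n,'axis',A.round(4),'r',np.hypot(*(K-A).T).round(3),'ang',np.degrees(np.arctan2(*(K-A).T[::-1])).round(1))
    P=F(*piv,.086);print('piv',P.round(4),'d',np.hypot(*(P-A)));base=np.arctan2(*(P-A)[::-1])-np.arctan2(-.17,.02);print('base yaw',np.degrees(base))
    R=np.array([[np.cos(base),-np.sin(base)],[np.sin(base),np.cos(base)]])
    tp=F(*tip,.072);v=R.T@(tp-P);print('tip',tp.round(4),np.hypot(*v),'lock',np.arctan2(-v[0],-v[1]))
    q=F(*pin,.085);v=R.T@(q-P);print('pin',q.round(4),np.hypot(*v),v,'bush',F(*bush,.048).round(4))
    if n=='T':
        g=green_top(t);print('green',len(g),g.mean(0),'rads',np.sort(np.hypot(*(g-A).T))[[0,-1]]);a=np.arctan2(*(g-A).T[::-1]);print(np.degrees(a.mean()),np.degrees(a.min()),np.degrees(a.max()))
        print('axis from dial-fit',dial(t,(238,184),r=48)[1])
E
```

```text
T axis [0.5839 0.0128] r [0.097 0.099 0.099 0.099] ang [ -30.1  150.    60.  -119.3]
piv [ 0.6645 -0.1364] d 0.16953011512265204
base yaw 21.664018792583526
tip [ 0.6993 -0.2266] 0.09668003880515967 lock 0.009769893257583135
pin [ 0.6231 -0.1504] 0.04368838227732552 [-0.0436295   0.00226743] bush [ 0.7421 -0.1037]
green 85 [0.48231098 0.04533232] rads [0.08070228 0.13206198]
162.22880337289425 156.74524298105146 167.2576304785517
axis from dial-fit ((0.5842027068138123, 0.012659220024943352), (0.26531779766082764, 0.26879388093948364), 16.396757125854492)
S axis [0.5874 0.0165] r [0.099 0.098 0.099 0.099] ang [ -29.6  150.3   59.9 -120.3]
piv [ 0.6689 -0.1337] d 0.17092920286202484
base yaw 21.76634325653672
tip [ 0.7028 -0.2238] 0.09623659556764708 lock 0.019871429401134618
pin [ 0.6245 -0.147 ] 0.04632871942624741 [-0.04614152  0.00416054] bush [ 0.7449 -0.1016]
```

Both views agree on radii (97–99 mm), pivot distance (170 mm against 171 expected) and base yaw 21.7°. Lock is at about 0.01 rad, the knob at -30° and the mark at 162.2°. I'll push the 60° spoke clockwise by about 168°, coarse first, then look.

```bash
cat >> h.py <<'E'
from scipy.spatial.transform import Rotation as Ro
AX=np.array([.5855,.0146]);PV=np.array([.6667,-.135])
def down(psi):  # tool y at yaw psi, z down
    s,c=np.sin(psi),np.cos(psi)
    return Ro.from_matrix(np.array([[-s*-1,c,0],[-c,s,0],[0,0,-1]])).as_rotvec()
def pose(C,th,r,off,z):  # th: spoke angle (deg) the finger face should meet, finger on its CCW side
    t=np.radians(th);e=np.array([np.cos(t),np.sin(t)]);n=np.array([-e[1],e[0]])
    return [*(C+r*e+off*n),z],down(t)
def arc(C,a,b,r,off,z,step,rate,fmax=None):
    for th in np.linspace(a,b,max(2,int(np.ceil(abs(b-a)/step))+1))[1:]:
        manip.servo_line(*pose(C,th,r,off,z),rate=rate)
        f=np.linalg.norm(manip.get_contact_force()[:2])
        if fmax and f>fmax: return th,f
    return b,f
E
python3 - <<'E'
from h import *
print(Ro.from_rotvec(manip.get_ee_rot()).as_matrix().round(2).tolist(),Ro.from_rotvec(down(np.radians(66.8))).as_matrix().round(2).tolist())
for a in(95,0,-110):print(a,manip.solve_ik(*pose(AX,a,.066,.017,.073)))
for a in(-30,-90,-150):print(a,manip.solve_ik(*pose(PV,a,.064,.017,.073)))
E
```

```text
Traceback (most recent call last):
  File "h.py", line 40, in down
    return Ro.from_matrix(np.array([[-s*-1,c,0],[-c,s,0],[0,0,-1]])).as_rotvec()
           ~~~~~~~~~~~~~~^^^^^^^^^^^^^^^^^^^^^^^^^^^^^^^^^^^^^^^^^^^
  File "scipy/spatial/transform/_rotation.pyx", line 1143, in scipy.spatial.transform._rotation.Rotation.from_matrix
ValueError: Non-positive determinant (left-handed or null coordinate frame) in rotation matrix 0: [[ 0.91913534  0.39394191  0.        ]
 [-0.39394191  0.91913534  0.        ]
 [ 0.          0.         -1.        ]].
```

```bash
sed -i 's/\[\[-s\*-1,c,0\],\[-c,s,0\]/[[-s,c,0],[c,s,0]/' h.py
python3 - <<'E'
from h import *
print(Ro.from_rotvec(manip.get_ee_rot()).as_matrix().round(2).tolist(),Ro.from_rotvec(down(np.radians(66.8))).as_matrix().round(2).tolist())
for a in(95,0,-110):print(a,np.round(manip.solve_ik(*pose(AX,a,.066,.017,.073)),2))
for a in(-30,-90,-150):print(a,np.round(manip.solve_ik(*pose(PV,a,.064,.017,.073)),2))
E
```

```text
[[-0.92, 0.39, -0.0], [0.39, 0.92, -0.0], [0.0, -0.0, -1.0]] [[-0.92, 0.39, -0.0], [0.39, 0.92, 0.0], [0.0, -0.0, -1.0]]
95 [ 0.12  0.6   1.85 -0.    0.69 -1.54]
0 [ 0.03  0.69  1.65 -0.    0.8   0.03]
-110 [-0.11  0.62  1.82 -0.    0.71  1.81]
-30 [-0.22  0.8   1.41  0.    0.93  0.3 ]
-90 [-0.3   0.76  1.5  -0.    0.88  1.27]
-150 [-0.3   0.68  1.67  0.    0.79  2.31]
```

Run:
```python
from h import *
manip.command_gripper(0.0)
manip.move_to(*pose(AX,90,.066,.017,.20))
manip.servo_line(*pose(AX,90,.066,.017,.073),rate=.12)
print(manip.get_time(),manip.get_position(),manip.get_contact_force())
print(arc(AX,90,54,.066,.017,.073,9,.08,15),manip.get_time())
t=snap('top');o=comp(t,*OR,(252,156),30,5);print(o)
a=cv2.resize(t['image'][115:235,185:335],None,fx=4,fy=4);cv2.imwrite('pics/t2.png',a[:,:,::-1])
```

```text
4.4 [0.56906128 0.08069623 0.0736895 ] [ 0.17390765 -0.79784051  0.47516065]
(54, np.float64(0.504175785254566)) 5.6333
(array([255.2, 157.8]), [253, 156, 5, 5, 19])
```

View pics/t2.png

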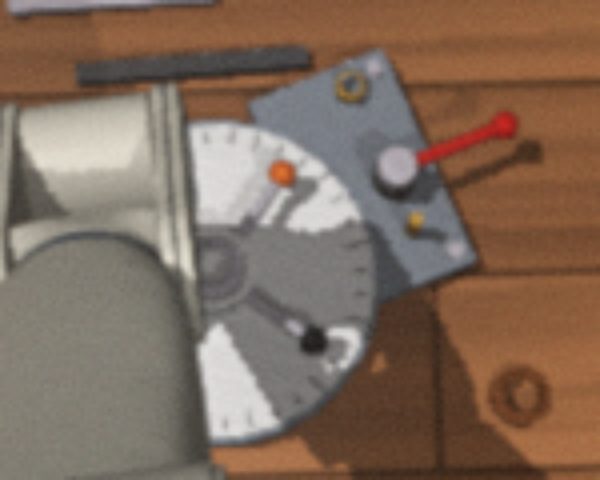

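The orange knob moved from (252,156) to (255,158), about 6° as commanded, so the spoke is following the finger. Continuing to 10° short of the mark.

```bash
cat >> h.py <<'E'
def wheel(c,side=False):
    "orange knob angle (deg) from the top view"
    o=comp(c,*OR,(238,184),50,5)
    A=np.array([.5839,.0128]);p=onz(c,*o[0],.072)[:2];d=p-A
    return p.round(4),np.hypot(*d).round(4),np.degrees(np.arctan2(d[1],d[0]))%360
E
python3 - <<'E'
from h import *
print(arc(AX,54,-98,.066,.017,.073,9,.09,20),manip.get_time())
manip.servo_line(*pose(AX,-92,.066,.017,.073),rate=.1)
p,_=pose(AX,-92,.066,.017,.073)
t=snap('top')
try: print(wheel(t))
except Exception as e: print(e)
a=cv2.resize(t['image'][115:235,185:335],None,fx=4,fy=4);cv2.imwrite('pics/t3.png',a[:,:,::-1]);print(manip.get_time())
E
```

```text
(-98, np.float64(0.30425011147352515)) 10.925
'NoneType' object is not subscriptable
11.2333
```

View pics/t3.png

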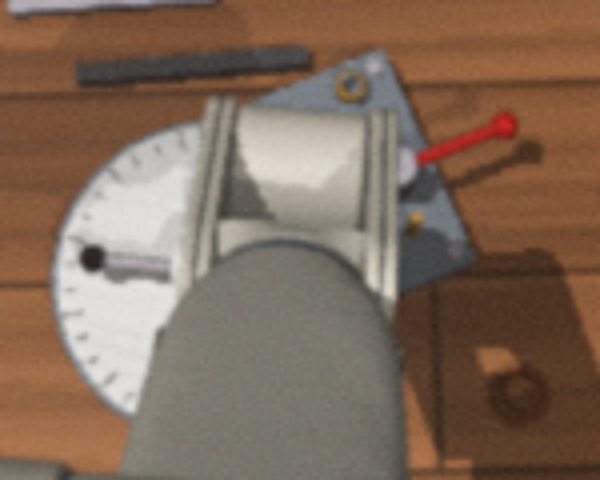

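The black knob opposite is visible at top-view pixel (208,180), about 82° as planned. Push the last 9° slowly, then swing the arm clear to measure.

Run:
```python
from h import *
print(arc(AX,-92,-107,.066,.017,.073,5,.03,20),manip.get_time())
manip.servo_line(*pose(AX,-99,.066,.017,.073),rate=.1)
manip.servo_line(*pose(AX,-99,.066,.017,.20),rate=.2)
manip.move_to(*pose(np.array([.62,-.36]),-33,0,0,.25))
t=snap('top');print(wheel(t),manip.get_time())
g=green_top(t)-[.5839,.0128];a=np.degrees(np.arctan2(g[:,1],g[:,0]));print(len(g),a.mean(),a.min(),a.max())
print(comp(t,*RD,(305,149),25))
a=cv2.resize(t['image'][115:235,185:335],None,fx=4,fy=4);cv2.imwrite('pics/t4.png',a[:,:,::-1])
```

```text
(-107, np.float64(1.439315755497899)) 12.2833
(array([0.4899, 0.0423]), np.float64(0.0985), np.float64(162.54671205163513)) 14.8167
46 162.45143591015113 157.48291633080544 167.34815396526497
(array([303., 149.]), [290, 143, 24, 13, 109])
```

View pics/t4.png

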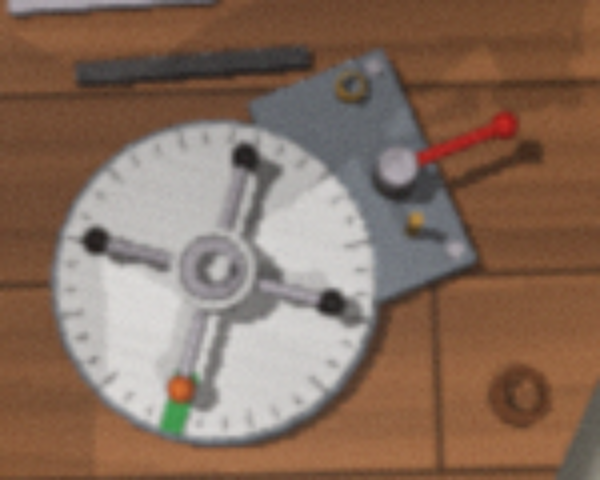

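The knob is at 162.5° and the mark at 162.3°, with the plug still seated. Now the lever.

Run:
```python
from h import *
F=lambda th,z=.073:pose(PV,th,.064,.017,z)
manip.move_to(*F(-42,.20))
manip.servo_line(*F(-42),rate=.12)
print(manip.get_contact_force(),manip.get_time())
print(arc(PV,-42,-138,.064,.017,.073,8,.07,20),manip.get_time())
e,f=arc(PV,-138,-154,.064,.017,.073,1,.02,8);print(e,f,manip.get_time())
manip.hold(.3)
manip.servo_line(*F(e+10),rate=.08)
manip.servo_line(*F(e+10,.22),rate=.2)
manip.move_to(*pose(np.array([.45,-.42]),-100,0,0,.25))
t=snap('top');print(wheel(t),manip.get_time())
g=green_top(t)-[.5839,.0128];a=np.degrees(np.arctan2(g[:,1],g[:,0]));print(a.mean())
a=cv2.resize(t['image'][115:235,185:335],None,fx=5,fy=5);cv2.imwrite('pics/t5.png',a[:,:,::-1])
r=comp(t,*RD,(284,175),35);print(r)
m=cv2.inRange(cv2.cvtColor(t['image'],cv2.COLOR_RGB2HSV),np.array(RD[0]),np.array(RD[1]))[130:230,230:330]
v,u=np.nonzero(m);P=np.array([onz(t,x+230,y+130,.072)[:2] for x,y in zip(u,v)])
d=P-[.6645,-.1364];rr=np.hypot(*d.T);k=rr>.05;d=d[k].mean(0);print(rr.max(),'lock',np.radians(-68.3)-np.arctan2(d[1],d[0]))
```

```text
[ 0.3628462  -0.08203386 -0.44914105] 16.9333
(-138, np.float64(0.6872075280839006)) 20.4333
-150.0 9.733263696347878 23.4333
(array([0.4903, 0.042 ]), np.float64(0.0981), np.float64(162.67287451001516)) 26.1167
162.523190289417
(array([295.2, 173.7]), [286, 161, 18, 24, 103])
0.10481210610533057 lock 1.3872398660945309
```

View pics/t5.png

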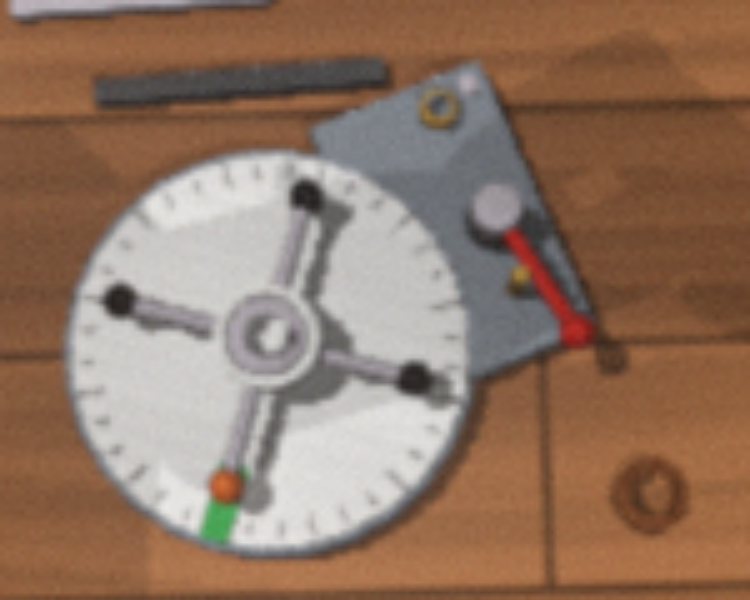

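The lever rests against the brass pin, with the red ball at (300,181) and lock at about 1.39 rad. The knob is on the mark at (230,212), and the plug and bystanders are in place.

```bash
python3 -c "
from rig import manip
print(manip.get_contact_force());print(manip.sign_off())"
```

```text
[-0.50898891 -0.62774363 -0.04100038]
the job is handed in; nothing more can be done
None
```

The job is handed in after about 26 s, though the interface returned no verdict: by the camera the knob stands within about 0.2° of the mark, the lever is against its stop pin at about 1.39 rad, and the plug and loose things look undisturbed.

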